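# Carabiners into the tray row by size

## Task

Put the four carabiners away in the row of wooden trays, one to a tray, in order of size: the largest in the tray nearest the headlamp on its turntable, the smallest in the tray farthest from it. Lay each one flat in the middle of its tray with its length along the tray's length, and leave the headlamp and the compass where they are.

Things in the scene. Friction and masses are not known exactly. Their poses are not given: they have to be found in the camera images.
- carabiner_104: Silver D-shaped carabiner, the largest of the four, lying flat on the shelf: 104 mm long, 56 mm wide, of bar 12 mm thick. Loose, 85 g or so. Origin at the centre of its outline, on its underside; x along its length, y across it (gate side), z up. The long sides are straight, parallel and flat-faced at the middle: grip there across the width from above. May lie either way round in the tray.
- carabiner_82: Silver D-shaped carabiner, the second largest, lying flat on the shelf: 82 mm long, 47 mm wide, of bar 11 mm thick. Loose, 60 g or so. Origin at the centre of its outline, on its underside; x along its length, y across it (gate side), z up. The long sides are straight, parallel and flat-faced at the middle: grip there across the width from above. May lie either way round in the tray.
- carabiner_63: Silver D-shaped carabiner, the second smallest, lying flat on the shelf: 63 mm long, 38 mm wide, of bar 10 mm thick. Loose, 40 g or so. Origin at the centre of its outline, on its underside; x along its length, y across it (gate side), z up. The long sides are straight, parallel and flat-faced at the middle: grip there across the width from above. May lie either way round in the tray.
- carabiner_47: Silver D-shaped carabiner, the smallest, lying flat on the shelf: 47 mm long, 30 mm wide, of bar 9 mm thick. Loose, 25 g or so. Origin at the centre of its outline, on its underside; x along its length, y across it (gate side), z up. The long sides are straight, parallel and flat-faced at the middle: grip there across the width from above. May lie either way round in the tray.
- tray_a: One of four alike wooden trays in a straight row, 122 mm between centres, turned alike; which letter stands where changes. 132 mm long (x), 116 mm wide (y, along the row), walls 4 mm thick, 14 mm high, floor 4 mm thick (inside 124 x 108 mm). Fixed to the shelf. Origin under its centre at shelf level; x lengthwise, away from the robot, y along the row, z up.
- tray_b: One of four alike wooden trays in a straight row, 122 mm between centres, turned alike; which letter stands where changes. 132 mm long (x), 116 mm wide (y, along the row), walls 4 mm thick, 14 mm high, floor 4 mm thick (inside 124 x 108 mm). Fixed to the shelf. Origin under its centre at shelf level; x lengthwise, away from the robot, y along the row, z up.
- tray_c: One of four alike wooden trays in a straight row, 122 mm between centres, turned alike; which letter stands where changes. 132 mm long (x), 116 mm wide (y, along the row), walls 4 mm thick, 14 mm high, floor 4 mm thick (inside 124 x 108 mm). Fixed to the shelf. Origin under its centre at shelf level; x lengthwise, away from the robot, y along the row, z up.
- tray_d: One of four alike wooden trays in a straight row, 122 mm between centres, turned alike; which letter stands where changes. 132 mm long (x), 116 mm wide (y, along the row), walls 4 mm thick, 14 mm high, floor 4 mm thick (inside 124 x 108 mm). Fixed to the shelf. Origin under its centre at shelf level; x lengthwise, away from the robot, y along the row, z up.
- headlamp: Blue headlamp without strap, 102 mm wide, 48 mm deep, 48 mm high, standing loose near the middle of a fixed round wooden turntable (208 mm across, 30 mm high) beyond one end of the row of trays, left or right; a stainless hook rack (190 mm wide, 175 mm high) stands beyond the other. Origin in its underside, on the turntable's top; z up. To be left alone.
- compass: Black round pocket compass, 62 mm across, 19 mm high, with a wire ring at one side reaching 46 mm from its centre, lying loose on the shelf among the carabiners. Origin at the centre of its underside, z up. To be left alone.

How it is judged:
By the outcome, as a careful person would: the job done as asked, in the order asked, and still so for the second after the job is handed in, with the robot touching nothing.
It also fails if it takes over 96 s, if anything falls off the work surface, if the arm or the gripper's body presses on something with over 40 N, if the wrist force passes 120 N, or if a joint passes its speed limit or range.

## Robot

A 7-joint arm with a two-finger parallel gripper is mounted at the origin on the work surface. World frame = base frame: x ahead of the robot, y to its left, z up, the work surface at z = 0. Lengths are in m, angles in rad, forces in N, time in s.
With the tool pointing down it reaches from about 0.425 to 0.95 m from the base axis. Payload 16.7 kg.
Tool frame: the origin (TCP) lies midway between the tips of the shut fingers; the grasp point (between the pads) lies bot.tcp_to_grasp behind it (bot.tcp_to_grasp is the distance from the TCP to the grasp point, in m); z points along the fingers, y is the line along which they close (so a half turn about z gives the same grasp; the last joint's range is limited). The gripper opens to 94 mm and grips with 3 to 60 N. Pads are 16 mm wide; open, the fingers measure 119 mm over their backs; the gripper's body (75 mm by 177 mm) begins 78 mm behind the grasp point.
Start: joints at [-1.341, 0.426, 0.074, 1.606, -0.034, 1.111, -0.067], TCP at [0.25, 0.627, 0.205] pointing down, gripper open.
Joint ranges: [-2.85, 2.85], [-0.5, 2.14], [-1.23, 1.37], [0.21, 2.46], [-1.02, 4.16], [0.16, 2.05], [-2.73, 2.73]. Speed limits (rad/s): [1.89, 1.89, 2.39, 2.39, 3.01, 3.01, 3.01].

## Interface

Orientations are given as a rotation vector (axis times angle).
In Python, from station import observe, imaging, ticket, bot gives the robot as it stands.
- The arm moves only by the tool send_rows, never from a script. Its argument "rows" is a list of rows, each a list of 3 entries, a list of its own where there are three numbers: the shift along the tool's x, y, z in units of 50 mm (1.0 is 50 mm), then the turn about the tool's z in units of 8 degrees (1.0 is 8 degrees), then the closure, from 0 (fully open) to 1 (shut). A call has 1 to 20 rows; each row shifts and turns the commanded pose from where the row before left it, along the tool's axes as they then stand; what a row does not reach is not made up. A row lasts 1/8 s, in which the tool goes at most 62.5 mm and 10.7 degrees, less where a joint would pass 70% of its speed; a pose out of reach is approached as far as the arm can. A call is refused whole if a number of a shift passes 1 or a number of a turn 1, either way. A call with a gripper value outside its range is refused whole. The fingers move at their own pace and stop on an object; "force" is the grip in N (left out, the last holds). Time passes only in rows, so rows that do not move let the fingers close. It gives the time, the measured TCP pose, the force, the opening and the grip force at its end, in the units of the state.
- observe(): the state, without advancing time (a new reading comes with each control period).
- imaging.camera(name): name is "scene" or "top"; returns the picture (384x512x3 uint8, red, green, blue); there is no depth.
- imaging.get_calibration(name): a dict with "vertical_fov" (degrees; the focal length in pixels is half the picture's height over the tangent of half this angle, whatever the lens; pixels are square), "cx", "cy" (the principal point, pixels), "extrinsics" (4x4, takes a point from camera to world coordinates). Camera axes: x right, y down, z forward; pixel columns grow to the right and rows downward; lengths in m; the calibration is good to about 2 mm. A picture is of the moment at which its call begins. get_calibration takes no time and is no camera call.
- ticket.hand_in(): hands the job in; it is judged then, once.
The state is a dict: "time": time; "joints": joint angles; "dq": joint speeds; "joint_efforts": joint torques, N m; "tcp_pos": TCP position; "orientation": TCP orientation; "wrist_force": force on the tool from outside, world axes, zero at the start; "moment": the same for the moment, N m; "width": opening from 0.0 (shut) to 1.0 (fully open); "finger_force": force on a finger pad.
Only numpy, scipy, OpenCV 4.12 (cv2) and the standard library are available. Lean on these libraries where they do the work, as an engineer would, in place of code of your own. Each camera call takes 0.05 s, during which the arm holds its last target. There are 200 camera calls.

## Working session

There is one attempt and no reset: what is moved stays moved. The work goes in short steps, Python scripts to look and compute and a tool call to move; the robot and the scene stay as the last step left them, time stands still between calls to the robot, and variables do not carry over. Pictures are saved under pics/ and viewed, at most 14 in all, crops included, and the job is handed in when it is done.

Besides the shell and the picture viewer there is one more tool, called after "Call:" in YAML: its name, and indented under it one key for each argument. send_rows: Moves the arm, as the interface text tells. Its arguments: {"type":"object","properties":{"rows":{"type":"array","items":{"type":"array"}},"force":{"type":"number"}},"required":["rows"]}

```bash
mkdir -p pics; ls; python3 - <<'E'
from station import observe, imaging, ticket, bot
import cv2, numpy as np
print(observe(), bot.tcp_to_grasp)
np.set_printoptions(precision=4,suppress=True)
for n in("scene","top"):
    im=imaging.camera(n); np.save(f"pics/{n}0.npy",im)
    cv2.imwrite(f"pics/{n}0.png",cv2.resize(im[...,::-1],(800,600),interpolation=cv2.INTER_CUBIC))
    print(n,imaging.get_calibration(n))
E
```

```text
pics
{'time': 0.0, 'joints': array([-1.34149298,  0.42671812,  0.0738648 ,  1.60658344, -0.0341256 ,
        1.11079992, -0.06713009]), 'dq': array([ 1.36791620e-03, -3.38477319e-04,  3.86590339e-04, -5.24280639e-04,
       -1.16945806e-05, -1.12926301e-03, -9.42845356e-04]), 'joint_efforts': array([ 1.08278102e-03, -9.35800982e+01,  3.66692081e+00, -4.54200840e+01,
       -4.89327859e-02,  2.01692374e-02,  1.38494852e-04]), 'tcp_pos': array([0.24949169, 0.62674035, 0.20479568]), 'orientation': array([-5.91572355e-01, -3.08522683e+00,  1.94525948e-03]), 'wrist_force': array([-0.23523046, -0.31923319, -0.52129387]), 'moment': array([ 0.02660057, -0.00761543,  0.03586768]), 'finger_force': 0.0, 'width': 1.001266685767965} 0.0188
scene {'vertical_fov': 43.00933950429961, 'cx': 253.7727405923508, 'cy': 181.6012343853721, 'extrinsics': array([[-0.7705,  0.542 , -0.3355,  0.9965],
       [ 0.6373,  0.6457, -0.4207,  0.5402],
       [-0.0114, -0.538 , -0.8429,  1.1726],
       [ 0.    ,  0.    ,  0.    ,  1.    ]])}
top {'vertical_fov': 52.93301901316159, 'cx': 256.3320365654536, 'cy': 192.17947183653456, 'extrinsics': array([[ 0.0016, -0.9955,  0.0952,  0.4481],
       [-0.9998, -0.0035, -0.0193,  0.0016],
       [ 0.0195, -0.0952, -0.9953,  1.1696],
       [ 0.    ,  0.    ,  0.    ,  1.    ]])}
```

View pics/scene0.png

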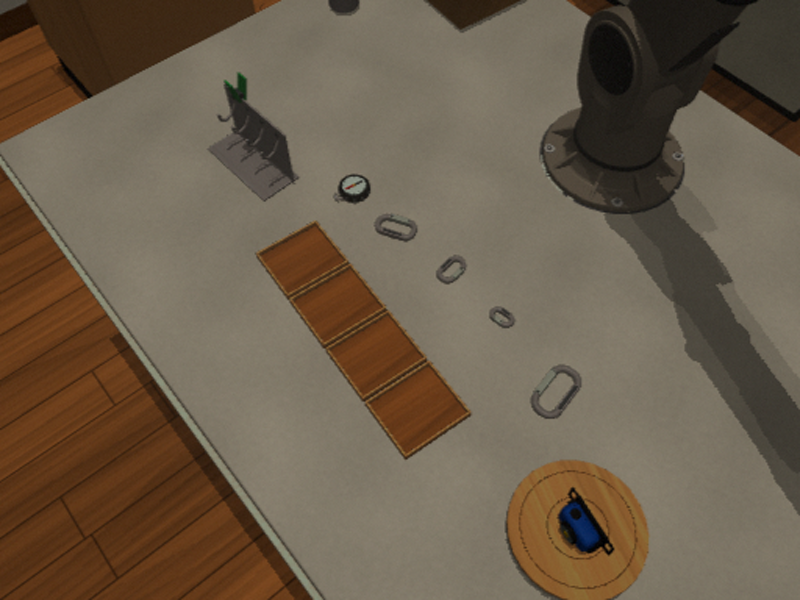

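View pics/top0.png

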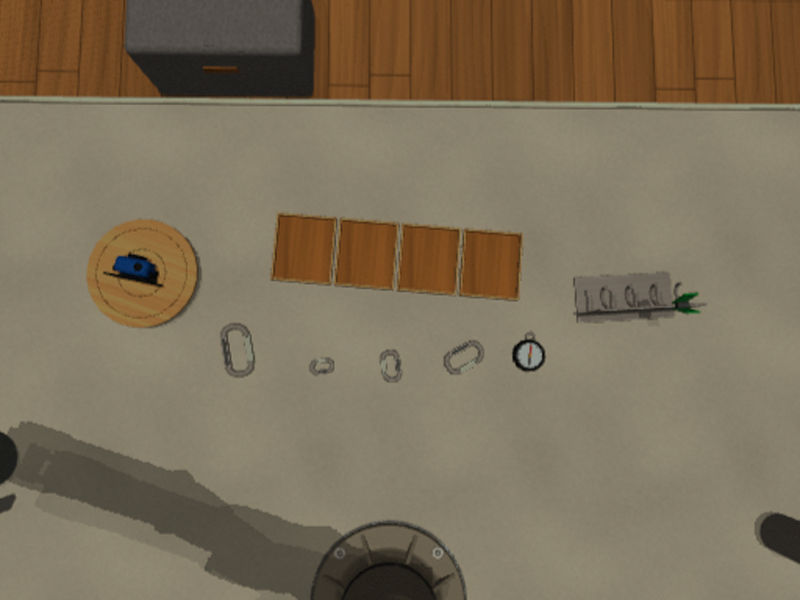

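The headlamp and turntable are on the left (+y) in the top view, at (140,270) of 800. The trays run (303,250), (366,255), (430,260), (491,265). The carabiners are 104 at (238,350), 47 at (322,366), 63 at (391,365) and 82 at (464,357), with the compass at (529,355). In the scene view the same carabiners lie at (556,391), (502,317), (451,268) and (396,227). Next I segment them.

```bash
cat > h.py <<'E'
import numpy as np, cv2
from station import observe, imaging, bot
def cal(n):
    c=imaging.get_calibration(n); f=192/np.tan(np.radians(c["vertical_fov"]/2))
    return f,c["cx"],c["cy"],np.array(c["extrinsics"])
def ray(n,p):
    f,cx,cy,T=cal(n); p=np.atleast_2d(p).astype(float)
    d=np.c_[(p[:,0]-cx)/f,(p[:,1]-cy)/f,np.ones(len(p))]@T[:3,:3].T
    return T[:3,3],d
def plane(n,p,z):
    o,d=ray(n,p); return o+d*((z-o[2])/d[:,2])[:,None]
def tri(p1,p2,n1="top",n2="scene"):
    (o1,d1),(o2,d2)=ray(n1,p1),ray(n2,p2); out=[]
    for a,b in zip(d1,d2):
        s=np.linalg.lstsq(np.c_[a,-b],o2-o1,rcond=None)[0]
        A,B=o1+s[0]*a,o2+s[1]*b; out.append(np.r_[(A+B)/2,np.linalg.norm(A-B)])
    return np.array(out)
def mask(im):
    g=im.astype(np.float32); bg=np.stack([cv2.medianBlur(im[...,k],51) for k in range(3)],2).astype(np.float32)
    return (np.abs(g-bg).max(2)>14).astype(np.uint8)
def blob(m,c,r):
    """outline of everything in a disc of radius r round c: filled hull centroid, axis, size"""
    d=np.zeros_like(m); cv2.circle(d,tuple(int(v) for v in c),r,1,-1)
    pts=cv2.findNonZero(m*d); return cv2.convexHull(pts).reshape(-1,2).astype(np.float32)
E
python3 - <<'E'
from h import *
np.set_printoptions(precision=4,suppress=True)
S=.64
top={104:(238,350,24),47:(322,366,14),63:(391,365,16),82:(464,357,19)}
sc={104:(556,391,26),47:(502,317,14),63:(451,268,16),82:(396,227,19)}
for n,D in(("top",top),("scene",sc)):
    im=np.load(f"pics/{n}0.npy"); m=mask(im); tiles=[]
    for k,(u,v,r) in D.items():
        c=(u*S,v*S); h=blob(m,c,r)
        w=plane(n,h,0.008)[:,:2].astype(np.float32)
        M=cv2.moments(w); cen=np.array([M['m10'],M['m01']])/M['m00']
        R=cv2.minAreaRect(w)
        print(n,k,cen,R)
        x,y=int(c[0]),int(c[1]); cr=im[y-24:y+24,x-24:x+24]; mm=np.repeat(m[y-24:y+24,x-24:x+24,None]*255,3,2)
        tiles.append(cv2.resize(np.vstack([cr,mm])[...,::-1],(192,384),interpolation=cv2.INTER_NEAREST))
    cv2.imwrite(f"pics/m_{n}.png",np.hstack(tiles))
E
python3 -c "
import cv2,numpy as np
cv2.imwrite('pics/m.png',cv2.resize(np.vstack([cv2.imread('pics/m_top.png'),cv2.imread('pics/m_scene.png')]),(600,600)))"
```

```text
top 104 [0.4635 0.2916] ((0.46415913105010986, 0.29187458753585815), (0.1062128096818924, 0.05969015508890152), 11.66732406616211)
top 47 [0.4324 0.1305] ((0.4322910010814667, 0.13054817914962769), (0.030817676335573196, 0.046808063983917236), 9.55422592163086)
top 63 [ 0.434  -0.0019] ((0.4336267113685608, -0.0019792765378952026), (0.0627598911523819, 0.03939037770032883), 8.445938110351562)
top 82 [ 0.4508 -0.1416] ((0.4507099688053131, -0.14165528118610382), (0.050735313445329666, 0.08241144567728043), 26.47209930419922)
scene 104 [0.4651 0.2906] ((0.46530044078826904, 0.29067790508270264), (0.1066441759467125, 0.060062166303396225), 11.339570045471191)
scene 47 [0.4351 0.1304] ((0.43505430221557617, 0.13039003312587738), (0.03471646085381508, 0.050380222499370575), 11.165632247924805)
scene 63 [ 0.4355 -0.0013] ((0.43517234921455383, -0.00018474087119102478), (0.06723928451538086, 0.041264746338129044), 9.501837730407715)
scene 82 [ 0.4526 -0.1424] ((0.45198026299476624, -0.14337849617004395), (0.055891379714012146, 0.08445180207490921), 27.6778507232666)
```

View pics/m.png

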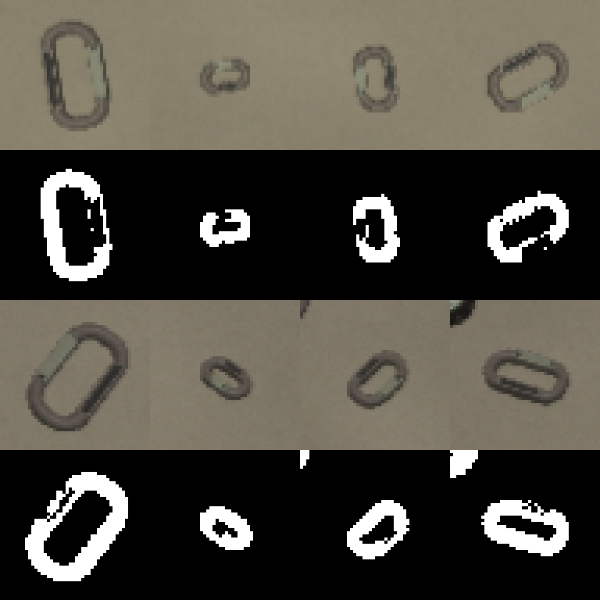

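All four are segmented cleanly. The outline sizes match the text, and the views agree to about 2 mm. Now the tray row, heights, obstacles and the current tool frame.

```bash
python3 - <<'E'
from h import *
from scipy.spatial.transform import Rotation as Rn
np.set_printoptions(precision=4,suppress=True)
S=.64
Q={}
for n,c in(("top",(398,257)),("scene",(362,340))):
    im=np.load(f"pics/{n}0.npy"); hsv=cv2.cvtColor(im,cv2.COLOR_RGB2HSV)
    m=((hsv[...,1]>95)&(hsv[...,0]<25)).astype(np.uint8)
    m=cv2.morphologyEx(m,cv2.MORPH_CLOSE,np.ones((5,5)))
    N,L,st,ce=cv2.connectedComponentsWithStats(m)
    i=L[int(c[1]*S),int(c[0]*S)]; h=cv2.convexHull(cv2.findNonZero((L==i).astype(np.uint8))).reshape(-1,2)
    q=cv2.minAreaRect(plane(n,h,0.014)[:,:2].astype(np.float32)); print(n,st[i],q)
    a=cv2.approxPolyN(h.astype(np.float32),4,ensure_convex=True)[0] if hasattr(cv2,'approxPolyN') else None
    a=a.reshape(-1,2); W=plane(n,a,.014); o=np.argsort(np.arctan2(W[:,1]-W[:,1].mean(),W[:,0]-W[:,0].mean())); Q[n]=a[o]; print(W[o])
print("tri trays",tri(Q["top"],Q["scene"]))
T={104:(238,350,24),47:(322,366,14),63:(391,365,16),82:(464,357,19)}
C={104:(556,391,26),47:(502,317,14),63:(451,268,16),82:(396,227,19)}
def cen(n,D):
    m=mask(np.load(f"pics/{n}0.npy")); r=[]
    for u,v,R in D.values():
        M=cv2.moments(blob(m,(u*S,v*S),R)); r.append([M['m10']/M['m00'],M['m01']/M['m00']])
    return np.array(r)
print("tri carab",tri(cen("top",T),cen("scene",C)))
print("compass, rack left edge, turntable", plane("top",np.array([[529,355],[574,300],[140,270]])*S,.02)[:,:2])
s=observe(); print(Rn.from_rotvec(s["orientation"]).as_matrix())
E
```

```text
top [ 173  136  162   56 6849] ((0.6458656787872314, -0.01413436233997345), (0.4815276563167572, 0.13254055380821228), 85.42633056640625)
[[ 0.5606 -0.2489  0.014 ]
 [ 0.6927 -0.2594  0.014 ]
 [ 0.7311  0.2204  0.014 ]
 [ 0.599   0.2312  0.014 ]]
scene [ 164  141  137  153 7757] ((0.6475250720977783, -0.013771101832389832), (0.48551440238952637, 0.13415952026844025), 85.40264892578125)
[[ 0.5611 -0.2504  0.014 ]
 [ 0.6949 -0.261   0.014 ]
 [ 0.7338  0.2228  0.014 ]
 [ 0.6002  0.2335  0.014 ]]
tri trays [[ 0.561  -0.2492  0.0148  0.0014]
 [ 0.6939 -0.2606  0.0129  0.0026]
 [ 0.7325  0.2214  0.0085  0.0002]
 [ 0.5992  0.2323  0.0103  0.0009]]
tri carab [[ 0.4641  0.2913  0.0058  0.0023]
 [ 0.433   0.1302  0.005   0.0019]
 [ 0.4342 -0.0021  0.0052  0.0008]
 [ 0.4513 -0.1424  0.0062  0.0016]]
compass, rack left edge, turntable [[ 0.4541 -0.2661]
 [ 0.5598 -0.3552]
 [ 0.6145  0.477 ]]
[[-0.9291  0.3698 -0.0003]
 [ 0.3698  0.9291 -0.0011]
 [-0.0001 -0.0011 -1.    ]]
```

```bash
cat >> h.py <<'E'
from scipy.spatial.transform import Rotation as Rn
def plan(x,y,psi,start=None):
    """turn units, then xy shift units in the turned frame; prints"""
    s=observe(); R=Rn.from_rotvec(s["orientation"]).as_matrix(); p=s["tcp_pos"]
    cur=np.degrees(np.arctan2(R[1,0],R[0,0])) if start is None else start[2]
    if start is not None: p=np.array([start[0],start[1],0])
    d=(psi-cur+180)%360-180; a=np.radians(psi); D=np.array([x,y])-p[:2]
    sh=np.array([D@[np.cos(a),np.sin(a)],D@[np.sin(a),-np.cos(a)]])/.05
    print("cur",np.r_[p,cur].round(4),"turn",round(-d/8,3),"shift",sh.round(3),"j7",s["joints"][6].round(2))
C={104:(.4643,.2912,191.5),82:(.4513,-.1422,117.0),63:(.4343,-.0015,189.0),47:(.4335,.1304,100.3)}
TR={104:(.6612,.1684,175.4),82:(.6514,.0468,175.4),63:(.6416,-.0748,175.4),47:(.6318,-.1964,175.4)}
E
python3 - <<'E'
from h import *
plan(*C[104])
for k in(104,82,63,47):
    plan(*TR[k],start=C[k])
for a,b in((104,82),(82,63),(63,47)): plan(*C[b],start=TR[a])
E
```

```text
cur [  0.2495   0.6268   0.2049 158.2957] turn -4.151 shift [-2.871 -7.433] j7 -0.07
cur [  0.4643   0.2912   0.     191.5   ] turn 2.012 shift [-4.122 -2.132] j7 -0.07
cur [  0.4513  -0.1422   0.     117.    ] turn -7.3 shift [-3.686  4.089] j7 -0.07
cur [ 4.343e-01 -1.500e-03  0.000e+00  1.890e+02] turn 1.7 shift [-4.25  -1.129] j7 -0.07
cur [  0.4335   0.1304   0.     100.3   ] turn -9.388 shift [-4.477 -6.197] j7 -0.07
cur [6.612e-01 1.684e-01 0.000e+00 1.754e+02] turn 7.3 shift [-3.629 -6.561] j7 -0.07
cur [6.514e-01 4.680e-02 0.000e+00 1.754e+02] turn -1.7 shift [ 4.44  -0.275] j7 -0.07
cur [ 6.416e-01 -7.480e-02  0.000e+00  1.754e+02] turn 9.388 shift [ 4.782 -3.361] j7 -0.07
```

Call:
send_rows:
  rows:
    - [[0,0,0],-0.83,0]
    - [[0,0,0],-0.83,0]
    - [[0,0,0],-0.83,0]
    - [[0,0,0],-0.83,0]
    - [[0,0,0],-0.83,0]
    - [[-0.319,-0.826,0],0,0]
    - [[-0.319,-0.826,0],0,0]
    - [[-0.319,-0.826,0],0,0]
    - [[-0.319,-0.826,0],0,0]
    - [[-0.319,-0.826,0],0,0]
    - [[-0.319,-0.826,0],0,0]
    - [[-0.319,-0.826,0],0,0]
    - [[-0.319,-0.826,0],0,0]
    - [[-0.319,-0.826,0],0,0]
    - [[0,0,0.7],0,0]
    - [[0,0,0.7],0,0]
    - [[0,0,0.7],0,0]
    - [[0,0,0],0,0]
  force: 20

```text
time: 2.35
tcp_pos: [0.4629, 0.2903, 0.0984]
orientation: [0.314, -3.122, 0.004]
wrist_force: [-0.0, 0.3, 0.4]
width: 0.999
finger_force: 0.0
```

```bash
python3 -c "
from h import *
plan(*C[104]); print(observe()['time'],observe()['width'])"
```

```text
cur [ 4.629000e-01  2.903000e-01  9.840000e-02 -1.685071e+02] turn -0.001 shift [-0.03   0.011] j7 1.14
2.35 0.9988981174930133
```

Call:
send_rows:
  rows:
    - [[-0.03,0.01,0.6],0,0]
    - [[0,0,0.6],0,0]
    - [[0,0,0.4],0,0]
    - [[0,0,0.2],0,0]
    - [[0,0,0.1],0,0]
    - [[0,0,0],0,0]
    - [[0,0,0],0,1]
    - [[0,0,0],0,1]
    - [[0,0,0],0,1]
    - [[0,0,0],0,1]
    - [[0,0,0],0,1]
  force: 20

```text
time: 3.72
tcp_pos: [0.4658, 0.2923, 0.0055]
orientation: [-0.314, 3.126, 0.0]
wrist_force: [-0.2, -0.4, 1.8]
width: 0.588
finger_force: 20.0
```

Call:
send_rows:
  rows:
    - [[0,0,-0.3],0,1]
    - [[0,0,-0.7],0,1]
    - [[0,0,-0.7],0.67,1]
    - [[0,0,0],0.67,1]
    - [[0,0,0],0.67,1]
    - [[-0.687,-0.355,0],0,1]
    - [[-0.687,-0.355,0],0,1]
    - [[-0.687,-0.355,0],0,1]
    - [[-0.687,-0.355,0],0,1]
    - [[-0.687,-0.355,0],0,1]
    - [[-0.687,-0.355,0],0,1]
    - [[0,0,0],0,1]
    - [[0,0,0],0,1]

```text
time: 5.35
tcp_pos: [0.6622, 0.17, 0.0909]
orientation: [-0.125, -3.139, -0.001]
wrist_force: [-0.0, 0.5, -0.5]
width: 0.594
finger_force: 20.0
```

```bash
python3 -c "
from h import *
plan(*TR[104])"
```

```text
cur [6.622000e-01 1.700000e-01 9.090000e-02 1.754222e+02] turn 0.003 shift [ 0.017 -0.033] j7 1.26
```

Call:
send_rows:
  rows:
    - [[0.015,-0.03,0.6],0,1]
    - [[0,0,0.5],0,1]
    - [[0,0,0.3],0,1]
    - [[0,0,0.15],0,1]
    - [[0,0,0.05],0,1]
    - [[0,0,0],0,1]
    - [[0,0,0],0,0.28]
    - [[0,0,0],0,0.28]
    - [[0,0,0],0,0.28]
    - [[0,0,0],0,0.28]

```text
time: 6.6
tcp_pos: [0.6618, 0.1682, 0.0105]
orientation: [0.126, 3.139, 0.0]
wrist_force: [-0.7, -0.4, -0.1]
width: 0.718
finger_force: 0.0
```

Call:
send_rows:
  rows:
    - [[0,0,-0.3],0,0.28]
    - [[0,0,-0.7],0,0.28]
    - [[0,0,-0.8],0,0.28]
    - [[0,0,0],0.9125,0.2]
    - [[0,0,0],0.9125,0.2]
    - [[0,0,0],0.9125,0.2]
    - [[0,0,0],0.9125,0.2]
    - [[0,0,0],0.9125,0.2]
    - [[0,0,0],0.9125,0.2]
    - [[0,0,0],0.9125,0.2]
    - [[0,0,0],0.9125,0.2]
    - [[-0.454,-0.82,0],0,0.2]
    - [[-0.454,-0.82,0],0,0.2]
    - [[-0.454,-0.82,0],0,0.2]
    - [[-0.454,-0.82,0],0,0.2]
    - [[-0.454,-0.82,0],0,0.2]
    - [[-0.454,-0.82,0],0,0.2]
    - [[-0.454,-0.82,0],0,0.2]
    - [[-0.454,-0.82,0],0,0.2]
    - [[0,0,0],0,0.2]

```text
time: 9.1
tcp_pos: [0.4505, -0.145, 0.1015]
orientation: [1.647, 2.674, 0.002]
wrist_force: [0.0, -0.6, 0.1]
width: 0.801
finger_force: 0.0
```

```bash
python3 -c "
from h import *
plan(*C[82])"
```

```text
cur [ 4.505000e-01 -1.450000e-01  1.015000e-01  1.167374e+02] turn -0.033 shift [0.043 0.039] j7 0.86
```

Call:
send_rows:
  rows:
    - [[0.04,0.03,0.6],0,0.2]
    - [[0,0,0.6],0,0.2]
    - [[0,0,0.4],0,0.2]
    - [[0,0,0.22],0,0.2]
    - [[0,0,0.1],0,0.2]
    - [[0,0,0],0,0.2]
    - [[0,0,0],0,1]
    - [[0,0,0],0,1]
    - [[0,0,0],0,1]
    - [[0,0,0],0,1]
    - [[0,0,0],0,1]

```text
time: 10.48
tcp_pos: [0.4526, -0.1401, 0.0047]
orientation: [1.641, 2.679, 0.0]
wrist_force: [-1.3, 1.3, 6.5]
width: 0.502
finger_force: 20.0
```

Call:
send_rows:
  rows:
    - [[0,0,-0.3],0,1]
    - [[0,0,-0.7],0,1]
    - [[0,0,-0.7],0,1]
    - [[0,0,0],-0.9125,1]
    - [[0,0,0],-0.9125,1]
    - [[0,0,0],-0.9125,1]
    - [[0,0,0],-0.9125,1]
    - [[0,0,0],-0.9125,1]
    - [[0,0,0],-0.9125,1]
    - [[0,0,0],-0.9125,1]
    - [[0,0,0],-0.9125,1]
    - [[-0.614,0.68,0],0,1]
    - [[-0.614,0.68,0],0,1]
    - [[-0.614,0.68,0],0,1]
    - [[-0.614,0.68,0],0,1]
    - [[-0.614,0.68,0],0,1]
    - [[-0.614,0.68,0],0,1]
    - [[0,0,0],0,1]
    - [[0,0,0],0,1]

```text
time: 12.85
tcp_pos: [0.652, 0.0478, 0.0899]
orientation: [-0.126, -3.139, 0.002]
wrist_force: [-0.9, -1.0, -0.2]
width: 0.499
finger_force: 20.0
```

```bash
python3 -c "
from h import *
plan(*TR[82])
im=imaging.camera('top'); cv2.imwrite('pics/t1.png',cv2.resize(im[100:260,120:380,::-1],None,fx=3,fy=3))"
```

```text
cur [6.520000e-01 4.780000e-02 8.990000e-02 1.753958e+02] turn -0.001 shift [ 0.01 -0.02] j7 1.47
```

View pics/t1.png

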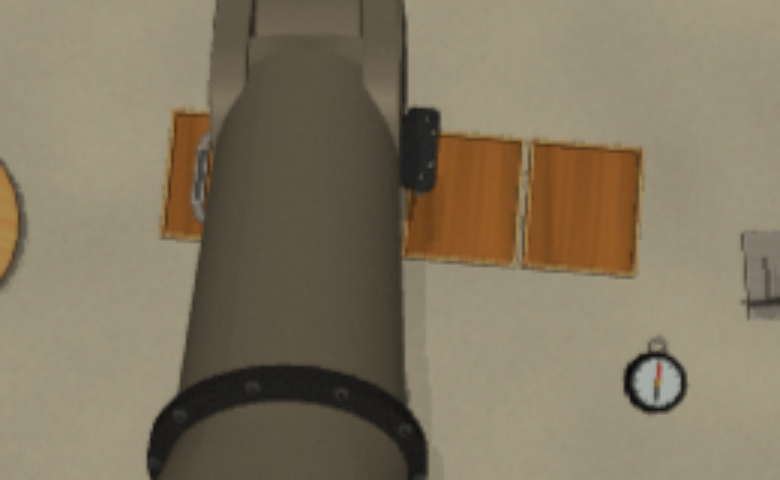

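The 104 carabiner is in the left tray at crop (200,180), and the compass at (655,382) has not moved. The arm hides the rest. I'll carry on.

Call:
send_rows:
  rows:
    - [[0.01,-0.02,0.6],0,1]
    - [[0,0,0.5],0,1]
    - [[0,0,0.3],0,1]
    - [[0,0,0.15],0,1]
    - [[0,0,0.05],0,1]
    - [[0,0,0],0,1]
    - [[0,0,0],0,0.36]
    - [[0,0,0],0,0.36]
    - [[0,0,0],0,0.36]
    - [[0,0,-0.3],0,0.36]
    - [[0,0,-0.7],0,0.36]
    - [[0,0,-0.8],0,0.36]
    - [[0,0,0],-0.85,0.36]
    - [[0,0,0],-0.85,0.36]
    - [[0.888,-0.055,0],0,0.36]
    - [[0.888,-0.055,0],0,0.36]
    - [[0.888,-0.055,0],0,0.36]
    - [[0.888,-0.055,0],0,0.36]
    - [[0.888,-0.055,0],0,0.36]
    - [[0,0,0],0,0.36]

```text
time: 15.4
tcp_pos: [0.4323, -0.0015, 0.1004]
orientation: [-0.245, 3.132, 0.001]
wrist_force: [1.1, 1.0, 0.2]
width: 0.641
finger_force: 0.0
```

```bash
python3 -c "
from h import *
plan(*C[63])"
```

```text
cur [ 4.323000e-01 -1.500000e-03  1.004000e-01 -1.710447e+02] turn -0.006 shift [-0.039 -0.005] j7 1.65
```

Call:
send_rows:
  rows:
    - [[-0.03,0,0.6],0,0.36]
    - [[0,0,0.6],0,0.36]
    - [[0,0,0.4],0,0.36]
    - [[0,0,0.22],0,0.36]
    - [[0,0,0.1],0,0.36]
    - [[0,0,0],0,0.36]
    - [[0,0,0],0,1]
    - [[0,0,0],0,1]
    - [[0,0,0],0,1]
    - [[0,0,0],0,1]
    - [[0,0,0],0,1]

```text
time: 16.77
tcp_pos: [0.4364, -0.0005, 0.0038]
orientation: [-0.247, 3.131, 0.0]
wrist_force: [-1.3, 0.5, 7.5]
width: 0.402
finger_force: 20.0
```

Call:
send_rows:
  rows:
    - [[0,0,-0.3],0,1]
    - [[0,0,-0.7],0,1]
    - [[0,0,-0.7],0,1]
    - [[0,0,0],0.85,1]
    - [[0,0,0],0.85,1]
    - [[-0.85,-0.226,0],0,1]
    - [[-0.85,-0.226,0],0,1]
    - [[-0.85,-0.226,0],0,1]
    - [[-0.85,-0.226,0],0,1]
    - [[-0.85,-0.226,0],0,1]
    - [[0,0,0],0,1]
    - [[0,0,0],0,1]

```text
time: 18.27
tcp_pos: [0.6428, -0.0738, 0.0888]
orientation: [-0.126, -3.138, 0.0]
wrist_force: [-0.8, -0.4, -1.0]
width: 0.394
finger_force: 20.0
```

```bash
python3 -c "
from h import *
plan(*TR[63])"
```

```text
cur [ 6.428000e-01 -7.380000e-02  8.880000e-02  1.754024e+02] turn 0.0 shift [ 0.022 -0.021] j7 1.68
```

Call:
send_rows:
  rows:
    - [[0.02,-0.02,0.6],0,1]
    - [[0,0,0.5],0,1]
    - [[0,0,0.3],0,1]
    - [[0,0,0.15],0,1]
    - [[0,0,0.05],0,1]
    - [[0,0,0],0,1]
    - [[0,0,0],0,0.45]
    - [[0,0,0],0,0.45]
    - [[0,0,0],0,0.45]
    - [[0,0,-0.3],0,0.45]
    - [[0,0,-0.7],0,0.45]
    - [[0,0,-0.8],0,0.45]
    - [[0,0,0],0.94,0.45]
    - [[0,0,0],0.94,0.45]
    - [[0,0,0],0.94,0.45]
    - [[0,0,0],0.94,0.45]
    - [[0,0,0],0.94,0.45]
    - [[0,0,0],0.94,0.45]
    - [[0,0,0],0.94,0.45]
    - [[0,0,0],0.94,0.45]

```text
time: 20.78
tcp_pos: [0.6426, -0.0747, 0.0996]
orientation: [1.688, 2.649, 0.001]
wrist_force: [-0.6, 0.6, 0.0]
width: 0.551
finger_force: 0.0
```

Call:
send_rows:
  rows:
    - [[0,0,0],0.94,0.45]
    - [[0,0,0],0.93,0.45]
    - [[0.797,-0.56,0],0,0.45]
    - [[0.797,-0.56,0],0,0.45]
    - [[0.797,-0.56,0],0,0.45]
    - [[0.797,-0.56,0],0,0.45]
    - [[0.797,-0.56,0],0,0.45]
    - [[0.797,-0.56,0],0,0.45]
    - [[0,0,0],0,0.45]
    - [[0,0,0],0,0.45]

```text
time: 22.02
tcp_pos: [0.4349, 0.1307, 0.0992]
orientation: [-2.012, -2.412, -0.002]
wrist_force: [0.3, -0.0, 0.4]
width: 0.551
finger_force: 0.0
```

```bash
python3 -c "
from h import *
plan(*C[47])"
```

```text
cur [4.349000e-01 1.307000e-01 9.920000e-02 1.003254e+02] turn 0.003 shift [-0.001 -0.029] j7 0.01
```

Call:
send_rows:
  rows:
    - [[0,-0.02,0.6],0,0.45]
    - [[0,0,0.6],0,0.45]
    - [[0,0,0.4],0,0.45]
    - [[0,0,0.2],0,0.45]
    - [[0,0,0.1],0,0.45]
    - [[0,0,0],0,0.45]
    - [[0,0,0],0,1]
    - [[0,0,0],0,1]
    - [[0,0,0],0,1]
    - [[0,0,0],0,1]
    - [[0,0,0],0,1]

```text
time: 23.4
tcp_pos: [0.4336, 0.1305, 0.0038]
orientation: [-2.013, -2.412, -0.001]
wrist_force: [-1.6, 0.4, 7.9]
width: 0.316
finger_force: 19.9
```

Width 29.7 mm, which is the right grasp. Now I lift, turn −9.39 and shift (−4.48, −6.20).

Call:
send_rows:
  rows:
    - [[0,0,-0.3],0,1]
    - [[0,0,-0.7],0,1]
    - [[0,0,-0.7],0,1]
    - [[0,0,0],-0.94,1]
    - [[0,0,0],-0.94,1]
    - [[0,0,0],-0.94,1]
    - [[0,0,0],-0.94,1]
    - [[0,0,0],-0.94,1]
    - [[0,0,0],-0.94,1]
    - [[0,0,0],-0.94,1]
    - [[0,0,0],-0.94,1]
    - [[0,0,0],-0.94,1]
    - [[0,0,0],-0.93,1]

```text
time: 25.02
tcp_pos: [0.4335, 0.1299, 0.0893]
orientation: [0.119, 3.139, -0.0]
wrist_force: [-0.3, -0.3, -0.2]
width: 0.312
finger_force: 19.9
```

Call:
send_rows:
  rows:
    - [[-0.56,-0.775,0],0,1]
    - [[-0.56,-0.775,0],0,1]
    - [[-0.56,-0.775,0],0,1]
    - [[-0.56,-0.775,0],0,1]
    - [[-0.56,-0.775,0],0,1]
    - [[-0.56,-0.775,0],0,1]
    - [[-0.56,-0.775,0],0,1]
    - [[-0.56,-0.775,0],0,1]
    - [[0,0,0],0,1]
    - [[0,0,0],0,1]

```text
time: 26.28
tcp_pos: [0.6315, -0.1965, 0.0889]
orientation: [-0.126, -3.139, 0.0]
wrist_force: [0.8, 0.4, -1.3]
width: 0.318
finger_force: 19.9
```

```bash
python3 -c "
from h import *
plan(*TR[47])"
```

```text
cur [ 6.315000e-01 -1.965000e-01  8.890000e-02  1.753956e+02] turn -0.001 shift [-0.006  0.002] j7 1.96
```

Call:
send_rows:
  rows:
    - [[0,0,0.6],0,1]
    - [[0,0,0.5],0,1]
    - [[0,0,0.3],0,1]
    - [[0,0,0.15],0,1]
    - [[0,0,0.05],0,1]
    - [[0,0,0],0,1]
    - [[0,0,0],0,0.53]
    - [[0,0,0],0,0.53]
    - [[0,0,0],0,0.53]
    - [[0,0,-0.3],0,0.53]
    - [[0,0,-0.7],0,0.53]
    - [[0,0,-1],0,0.53]
    - [[0,0,-1],0,0.53]
    - [[0,0,-1],0,0.53]

```text
time: 28.02
tcp_pos: [0.6317, -0.1968, 0.2113]
orientation: [0.126, 3.138, -0.0]
wrist_force: [0.9, 0.8, -0.2]
width: 0.471
finger_force: 0.0
```

Call:
send_rows:
  rows:
    - [[0.3,0.93,0],0,0.5]
    - [[0.3,0.93,0],0,0.5]
    - [[0.3,0.93,0],0,0.5]
    - [[0.3,0.93,0],0,0.5]
    - [[0.3,0.93,0],0,0.5]
    - [[0.3,0.93,0],0,0.5]
    - [[0.3,0.93,0],0,0.5]
    - [[0.3,0.93,0],0,0.5]
    - [[0.3,0.93,0],0,0.5]
    - [[0.3,0.93,0],0,0.5]
    - [[0.3,0.93,0],0,0.5]
    - [[0.3,0.93,0],0,0.5]
    - [[0.3,0.93,0],0,0.5]
    - [[0.3,0.93,0],0,0.5]
    - [[0,0,0],0,0.5]

```text
time: 29.9
tcp_pos: [0.4724, 0.4728, 0.2088]
orientation: [-0.118, -3.139, -0.001]
wrist_force: [-0.7, -1.1, -0.8]
width: 0.498
finger_force: 0.0
```

```bash
python3 -c "
from h import *
im=imaging.camera('top'); np.save('pics/top2.npy',im); cv2.imwrite('pics/t2.png',cv2.resize(im[100:260,110:370,::-1],None,fx=3,fy=3))
im=imaging.camera('scene'); np.save('pics/scene2.npy',im); cv2.imwrite('pics/s2.png',cv2.resize(im[90:310,140:430,::-1],None,fx=2.7,fy=2.7))"
```

```text
(no output)
```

View pics/t2.png

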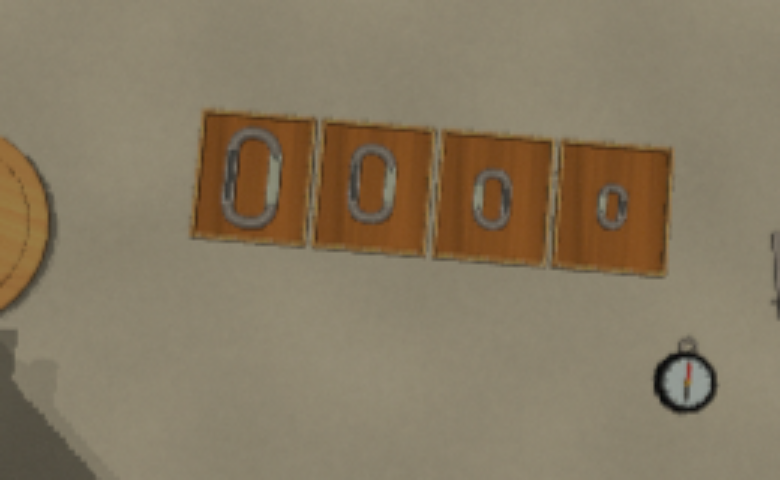

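View pics/s2.png

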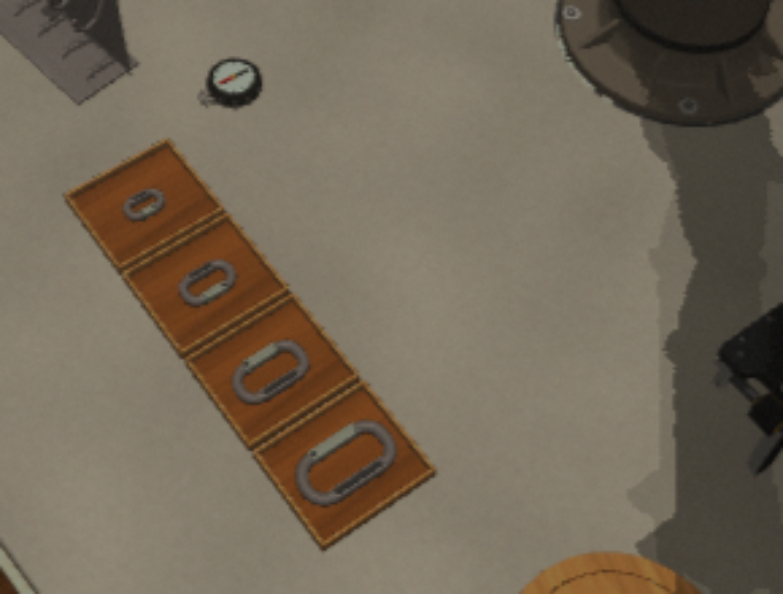

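Each carabiner lies flat near the middle of its tray, at (252,180), (373,185), (492,200) and (612,207) in the top crop, in the right order. The compass hasn't moved. I'll check the centring numerically.

```bash
python3 - <<'E'
from h import *
np.set_printoptions(precision=4,suppress=True)
P={"top":[(252/3+110,180/3+100,21),(373/3+110,185/3+100,17),(492/3+110,200/3+100,14),(612/3+110,207/3+100,11)],
"scene":[(346/2.7+140,463/2.7+90,24),(270/2.7+140,372/2.7+90,18),(208/2.7+140,283/2.7+90,14),(143/2.7+140,204/2.7+90,11)]}
for n in P:
    hsv=cv2.cvtColor(np.load(f"pics/{n}2.npy"),cv2.COLOR_RGB2HSV); m=(hsv[...,1]<95).astype(np.uint8)
    for (u,v,r),k in zip(P[n],TR):
        w=plane(n,blob(m,(u,v),r),.012)[:,:2].astype(np.float32); M=cv2.moments(w)
        c=np.array([M['m10'],M['m01']])/M['m00']; d=c-np.array(TR[k][:2]); a=np.radians(-4.6)
        print(n,k,"off mm (along,across)",1000*np.array([d@[np.cos(a),np.sin(a)],d@[-np.sin(a),np.cos(a)]]),cv2.minAreaRect(w)[1:])
a=np.load('pics/top0.npy').astype(int);b=np.load('pics/top2.npy').astype(int)
d=np.abs(a-b).max(2)
print("compass diff",d[210:245,322:355].max(),"headlamp diff",d[155:190,62:110].max())
E
```

```text
top 104 off mm (along,across) [-7.5471 -0.7073] ((0.10621628165245056, 0.11646905541419983), 35.129371643066406)
top 82 off mm (along,across) [3.2815 2.0819] ((0.0768682062625885, 0.04549364745616913), 0.30962687730789185)
top 63 off mm (along,across) [-2.3863  0.9771] ((0.036536525934934616, 0.05541228502988815), 89.92768859863281)
top 47 off mm (along,across) [0.4781 1.5901] ((0.027482034638524055, 0.04316984862089157), 89.21771240234375)
scene 104 off mm (along,across) [ 0.1161 12.3229] ((0.09291990846395493, 0.1021505743265152), 85.96739959716797)
scene 82 off mm (along,across) [3.6845 0.8975] ((0.049103137105703354, 0.07927395403385162), 88.84264373779297)
scene 63 off mm (along,across) [-1.2186  0.4603] ((0.040223050862550735, 0.06019018962979317), 88.65856170654297)
scene 47 off mm (along,across) [1.3375 1.0198] ((0.03258391469717026, 0.04345160350203514), 82.50901794433594)
compass diff 11 headlamp diff 13
```

```bash
python3 - <<'E'
from h import *
np.set_printoptions(precision=4,suppress=True)
P={"top":[(252/3+110,180/3+100,20),(373/3+110,185/3+100,17),(492/3+110,200/3+100,14),(612/3+110,207/3+100,11)],
"scene":[(346/2.7+140,463/2.7+90,24),(270/2.7+140,372/2.7+90,18),(208/2.7+140,283/2.7+90,14),(143/2.7+140,204/2.7+90,11)]}
for n in P:
    hsv=cv2.cvtColor(np.load(f"pics/{n}2.npy"),cv2.COLOR_RGB2HSV); m=(hsv[...,1]<95).astype(np.uint8)
    N,L,st,ce=cv2.connectedComponentsWithStats(m)
    for (u,v,r),k in zip(P[n],TR):
        d=np.zeros_like(m); cv2.circle(d,(int(u),int(v)),r,1,-1)
        i=np.bincount(L[(d*m)>0]).argmax(); f=cv2.convexHull(cv2.findNonZero((L==i).astype(np.uint8)))
        g=np.zeros_like(m); cv2.fillConvexPoly(g,f,1)
        w=plane(n,cv2.findNonZero(g).reshape(-1,2),.012)[:,:2]; c=w.mean(0)
        e=np.linalg.eigh(np.cov(w.T))[1][:,1]; e*=np.sign(e[0])
        q=c-np.array(TR[k][:2]); a=np.radians(-4.6)
        print(n,k,st[i][4],1000*np.array([q@[np.cos(a),np.sin(a)],q@[-np.sin(a),np.cos(a)]]),"angle err",np.degrees(np.arctan2(e[1],e[0]))+4.6)
E
```

```text
top 104 285 [-2.0207  1.2864] angle err 0.8539297663928154
top 82 201 [3.1978 2.1038] angle err 1.9741131485486338
top 63 130 [-2.4602  0.9295] angle err 2.488001131162794
top 47 88 [0.2103 1.5728] angle err 1.8514933741263166
scene 104 432 [-0.223   0.4246] angle err 0.9106425505125655
scene 82 275 [4.0963 1.1511] angle err 3.080708990810076
scene 63 171 [-1.1311  0.7257] angle err 4.250424407212577
scene 47 99 [1.1734 1.2678] angle err 0.4317119756915808
```

All four are within about 4 mm of the tray centres and 4° of the trays' length. The headlamp and compass look unchanged and the arm is clear, so I'm handing in.

```bash
python3 -c "
from station import ticket
print(ticket.hand_in())"
```

```text
the job is handed in; nothing more can be done
None
```

The four carabiners lie flat in their trays, largest nearest the headlamp, each within about 4 mm of centre and 4° of the tray's length; the headlamp and compass were left alone, and the job was handed in at about 30 s (no verdict returned).

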